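# Set the length stop of a tube-cutting jig and bring the copper tube up to it

## Robot

A 6-joint arm with a two-finger parallel gripper is mounted at the origin on the work surface. World frame = base frame: x ahead of the robot, y to its left, z up, the work surface at z = 0. Lengths are in m, angles in rad, forces in N, time in s.
With the tool pointing down it reaches from about 0.275 to 0.75 m from the base axis. Payload 10.2 kg.
Tool frame: the origin (TCP) lies at the very end of the fingers, on their centre line; the grasp point (between the pads) lies 19 mm behind it; x points along the fingers, z is the direction in which the jaws open and shut, and the axes are right-handed (so a half turn about x gives the same grasp; the last joint's range is limited). The gripper opens to 88 mm and grips with 3 to 60 N. Pads are 18 mm wide; open, the fingers measure 123 mm over their backs; the gripper's body (75 mm by 187 mm) begins 45 mm behind the grasp point.
Start: joints at [-1.433, 0.313, 1.498, -0, 1.331, -0.223], TCP at [0.185, -0.491, 0.239] pointing down, gripper open.
Joint ranges: [-2.94, 2.94], [-0.97, 2.17], [0.19, 2.56], [-1.23, 4.37], [0.02, 3.11], [-2.88, 2.88]. Speed limits (rad/s): [2.39, 2.39, 3.01, 3.14, 3.14, 3.14].

## Interface

Orientations are given as a unit quaternion [w, x, y, z].
In Python, from workcell import telemetry, viewer, workorder gives the robot as it stands.
- The arm moves only by the tool arm_command, never from a script. Its argument "plan" is a list of rows, each a list of 3 entries, a list of its own where there are three numbers: the shift along the tool's x, y, z in m, then the turn about the tool's x in rad, then the closure, from 0 (fully open) to 1 (shut). In form: [[[tx, ty, tz], turn, hand], ...]. A call has 1 to 8 rows; each row shifts and turns the commanded pose from where the row before left it, along the tool's axes as they then stand; what a row does not reach is not made up. A row lasts 1/12 s, in which the tool goes at most 41.7 mm and 7.16 degrees, less where a joint would pass 70% of its speed; a pose out of reach is approached as far as the arm can. A call with a gripper value outside its range is refused whole. The fingers move at their own pace and stop on an object; "squeeze" is the grip in N (left out, the last holds). Time passes only in rows, so rows that do not move let the fingers close. It gives the time, the measured TCP pose, the force and the opening at its end, in the units of the state.
- telemetry.state(): the state, without advancing time (a new reading comes with each control period).
- viewer.get_image(name): name is "side" or "top" or "wrist"; returns a dict with "frame" (420x560x3 uint8, red, green, blue), "z_map" (420x560 float32, m along the optical axis (not along the pixel's ray), 0 where there is no reading), "camera_matrix" (3x3 intrinsics, pixels), "cam_to_world" (4x4, takes a point from camera to world coordinates); the wrist camera has in their place "mount" (4x4, takes a point from camera to tool coordinates, whose origin is the TCP and whose axes are the tool frame's). Camera axes: x right, y down, z forward; pixel columns grow to the right and rows downward; lengths in m; the calibration is good to about 2 mm. A picture is of the moment at which its call begins: read the wrist's pose just before it.
- workorder.close_job(): hands the job in, once; it reports no verdict.
The state is a dict: "t": time; "qpos": joint angles; "dq": joint speeds; "joint_efforts": joint torques, N m; "ee_pos": TCP position; "eef_rot": TCP orientation; "wrist_force": force on the tool from outside, world axes, zero at the start; "moment": the same for the moment, N m; "width": opening from 0.0 (shut) to 1.0 (fully open).
Only numpy, scipy, OpenCV 4.12 (cv2) and the standard library are available. Lean on these libraries where they do the work, as an engineer would, in place of code of your own. Each camera call takes 0.05 s, during which the arm holds its last target. There are 200 camera calls.

## Task

Set the tube-cutting jig for the next cut: turn its three-spoked knob until the stop's pointer is in line with the tip of the arrow-shaped rider on the scale (not the square rider). Then slide the square copper tube along its trough until its end rests against the stop, without shoving the stop off the mark. Move the stop only by its knob, and leave the other things on the bench where they are.

Things in the scene. Friction and masses are not known exactly. Their poses are not given: they have to be found in the camera images.
- jig: Tube-cutting jig fixed to the bench: dark wooden board 255 x 420 mm, 12 mm thick. Origin at table height, mid-length, under the trough's centre line. y runs along the trough towards the stop's end, x across from the knob side (-x) to the scale side (+x). Thin saw-guide posts, 64 mm high, flank the trough near y = 0 (|x| 34 to 46 mm). Grey scale rail: x 51 to 107, 52 mm high.
- trough_mouth (a point): Middle of the trough's open -y end, on its floor (12 mm above the table); axes as the jig's. From here the trough runs 400 mm along +y, 46 mm wide between the front rail on the knob side (top 22 mm above the table) and the back fence (top 36 mm).
- stop: Steel stop block in the trough, 40 mm wide, 36 mm long, top 55 mm above the table, with a flat pointer reaching over the back fence and a low rack (top 33 mm) under the knob. Origin at table height below its face, which looks along -y to the tube; axes as the jig's. It slides along the jig's y from 25 to 115 mm, starting at 64 to 76. Geared to the knob; direct shoving takes about 20 N.
- stop_face (a point): Centre of the lower edge of the stop's face, at trough floor height; axes as the jig's. The tube's end comes to rest against this face.
- pointer_tip (a point): Tip of the stop's pointer (59 mm above the table), in the plane of the stop's face; axes as the jig's.
- arrow_tip (a point): The mark: tip of the brass arrow-shaped rider (a 30 mm wide, 43 mm long plate, pointed towards the pointer), fixed on the scale rail; axes as the jig's. It is 5 mm further along x than the pointer's tip; aligned means the same y in the jig's frame. At the start it lies 10 to 42 mm to either side of the pointer. The second rider, on the far side of the pointer, is a plain rectangle.
- knob_axis (a point): On the knob's upright axis, at the height of its spokes (64 mm above the table). Black hub 40 mm across, from 56 to 98 mm above the table; three steel spokes 10 mm thick, 120 degrees apart, with 16 mm black balls at their ends, 66 mm from axis to outside. Spokes can be pushed or the hub gripped. All beneath the spokes is lower than 47 mm.
- knob (a joint): Angle of the knob, rad, counter-clockwise positive seen from above, from -3.75 to 3.75. At 0 one spoke points along the jig's -x (the others 120 degrees either side). One radian counter-clockwise moves the stop and pointer 12 mm along the jig's +y. It needs about 0.25 N m and stays where it is left.
- tube: Square copper tube, 40 x 40 mm, 120 mm long along its y, wall 3 mm, about 0.4 kg, open at the ends, lying in the trough. Origin at the centre of its underside; its ends are 60 mm away along its +y and -y.
- offcut: Bystander: round copper tube piece, 40 mm across and 45 mm high, standing on the jig's board at the robot's side. Origin: centre of underside.
- hammer: Bystander: chasing hammer 240 mm long, lying on the bench.
- file: Bystander: flat file with wooden handle, 240 mm long, lying on the bench.
- dish: Bystander: copper dish, 110 mm across, 35 mm high.
- punch_pot: Bystander: white pot 68 mm across with steel punches, 106 mm high.
- dapping_block: Bystander: wooden block 65 x 65 x 50 mm.
- jar: Bystander: glass jar 70 mm across, 100 mm high.

How it is judged:
By the outcome, as a careful person would: the job done as asked, in the order asked, and still so for the second after the job is handed in, with the robot touching nothing.
It also fails if it takes over 64 s, if anything falls off the work surface, if the arm or the gripper's body presses on something with over 40 N, if the wrist force passes 120 N, or if a joint passes its speed limit or range.

## Working session

There is one attempt and no reset: what is moved stays moved. The work goes in short steps, Python scripts to look and compute and a tool call to move; the robot and the scene stay as the last step left them, time stands still between calls to the robot, and variables do not carry over. Pictures are saved under pics/ and viewed, about 8 in all and at most 12, crops included, and the job is handed in when it is done.

Besides the shell and the picture viewer there is one more tool, called as name(argument=value, ...) on one line, values as JSON. arm_command: Moves the arm, as the interface text tells. Its arguments: {"type":"object","properties":{"plan":{"type":"array"},"squeeze":{"type":"number"}},"required":["plan"]}

```bash
mkdir -p pics
cat > h.py <<'E'
import numpy as np, cv2
from workcell import telemetry, viewer, workorder
def snap(n,f=None):
    d=viewer.get_image(n)
    if f: cv2.imwrite('pics/'+f,d['frame'][:,:,::-1])
    return d
def cloud(d,T=None):
    T=d['cam_to_world'] if T is None else T
    K=d['camera_matrix'];z=d['z_map'];v,u=np.indices(z.shape)
    p=np.stack([(u-K[0,2])/K[0,0]*z,(v-K[1,2])/K[1,1]*z,z,np.ones_like(z)],-1)
    return (p@np.array(T).T)[...,:3]
def ray(d,u,v,h,T=None):
    T=np.array(d['cam_to_world'] if T is None else T);K=d['camera_matrix']
    r=T[:3,:3]@[(u-K[0,2])/K[0,0],(v-K[1,2])/K[1,1],1];o=T[:3,3]
    return o+r*(h-o[2])/r[2]
E
python3 - <<'E'
from h import *
print(telemetry.state())
for n in('top','side'):
    d=snap(n,n+'0.png');np.savez(n+'0.npz',**d);print(n,d['camera_matrix'],d['cam_to_world'])
E
```

```text
{'t': 0.0, 'qpos': array([-1.43340664e+00,  3.13437535e-01,  1.49839070e+00, -1.26989524e-05,
        1.33099370e+00, -2.23402932e-01]), 'dq': array([-1.81665290e-04,  1.24368159e-03,  4.16795650e-04,  1.26720049e-05,
        1.45105116e-03,  3.16549503e-04]), 'joint_efforts': array([-1.03917340e-03, -4.02214408e+01, -2.52273202e+01,  6.94259559e-02,
        3.52607912e-02, -9.31272893e-05]), 'ee_pos': array([ 0.18528531, -0.49097141,  0.23818491]), 'eef_rot': array([ 0.58129953,  0.40249294,  0.5818936 , -0.40185834]), 'wrist_force': array([ 0.5324046 ,  0.14252692, -0.02927525]), 'moment': array([-0.05060884, -0.01528283,  0.06941456]), 'width': 1.0002769102436488}
top [[451.30005797   0.         274.48767119]
 [  0.         451.30005797 211.9470956 ]
 [  0.           0.           1.        ]] [[-0.01818891 -0.99536613  0.09442156  0.33207751]
 [-0.99972556  0.01671114 -0.01641803 -0.00181699]
 [ 0.01476406 -0.09469427 -0.99539691  1.39590334]
 [ 0.          0.          0.          1.        ]]
side [[491.37116182   0.         281.32989086]
 [  0.         491.37116182 199.49205066]
 [  0.           0.           1.        ]] [[ 0.99134962 -0.06908525  0.11159371  0.25645016]
 [-0.1311945  -0.54578814  0.82758885 -1.29541562]
 [ 0.00373234 -0.83507038 -0.55013047  0.92152089]
 [ 0.          0.          0.          1.        ]]
```

View pics/top0.png

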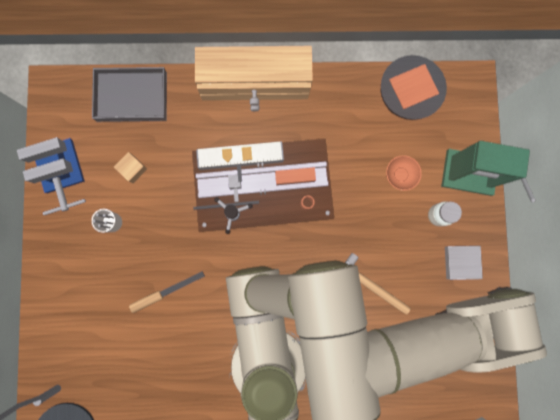

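View pics/side0.png

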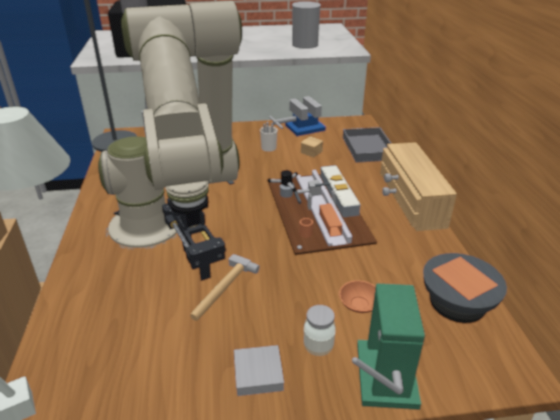

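Top view: the jig is at px (193–333, 140–230). The hub is at about (231,211), the stop at (235,182), the tube at (296,177), and the riders near (227,156) and (247,154). The offcut is at (308,202). I'll get a rough jig pose, then use the wrist camera for precision.

Run:
```python
from h import *
d=np.load('top0.npz')
img=d['frame'][130:240,180:345,::-1];cv2.imwrite('pics/c1.png',cv2.resize(img,None,fx=4.8,fy=4.8,interpolation=cv2.INTER_CUBIC))
for n,u,v,h in [('hub',231,211,.098),('tube',296,177,.052),('boardNL',203,230,.012),('boardNR',333,221,.012),('boardFR',326,140,.012),('offcut',308,202,.045),('r1',227,156,.055),('r2',247,154,.055),('stop',235,182,.055)]:
    print(n,ray(d,u,v,h).round(3))
s=np.load('top0.npz');P=cloud(s)
for u,v in((231,211),(296,177),(235,182),(320,210)):print(P[v,u].round(3))
# top's mean rotation
from scipy.spatial.transform import Rotation as R
st=telemetry.state();q=st['eef_rot'];print(R.from_quat(q[[1,2,3,0]]).as_matrix().round(3))
w=snap('wrist','w0.png');print(w['mount'].round(3),w['camera_matrix'].round(1))
```

```text
hub [0.46  0.102 0.098]
tube [ 0.564 -0.091  0.052]
boardNL [0.412 0.195 0.012]
boardNR [ 0.432 -0.204  0.012]
boardFR [ 0.687 -0.19   0.012]
offcut [ 0.489 -0.126  0.045]
r1 [0.631 0.116 0.055]
r2 [0.636 0.056 0.055]
stop [0.551 0.093 0.055]
[0.46  0.102 0.1  ]
[ 0.564 -0.091  0.052]
[0.552 0.093 0.053]
[ 0.467 -0.165  0.012]
[[-0.     0.936  0.353]
 [ 0.001  0.353 -0.936]
 [-1.     0.    -0.001]]
[[ 0.001 -0.285  0.958 -0.146]
 [ 0.001 -0.958 -0.285  0.073]
 [ 1.     0.001 -0.001  0.   ]
 [ 0.     0.     0.     1.   ]] [[336.5   0.  278.5]
 [  0.  336.5 218.6]
 [  0.    0.    1. ]]
```

View pics/c1.png

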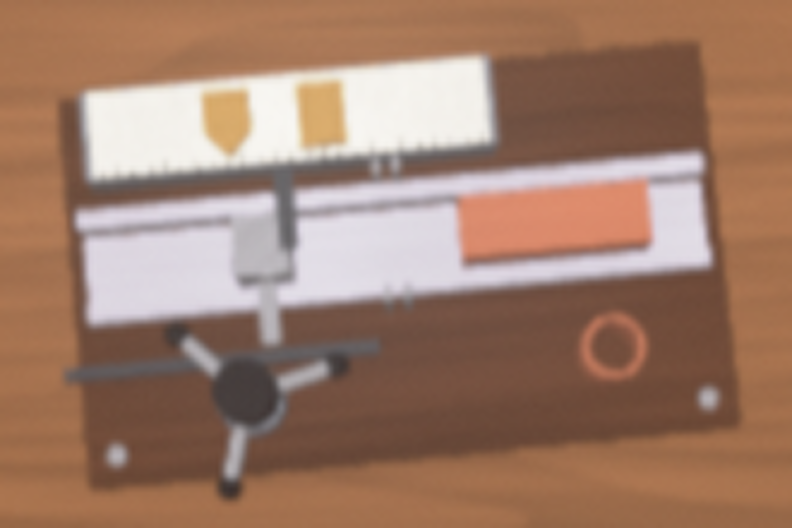

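The crop shows the arrow rider's tip at crop px (231,155), left of (towards +y of) the pointer tip at (283,175). That is about 30 mm, so the knob turns counter-clockwise by about 2.5 rad. Gripping the hub suits this with the present wrist yaw, so I'm moving above the jig for a precise look.

arm_command(plan=[[[-0.002,0.03,-0.0235],0,0],[[-0.002,0.03,-0.0235],0,0],[[-0.002,0.03,-0.0235],0,0],[[-0.002,0.03,-0.0235],0,0],[[-0.002,0.03,-0.0235],0,0],[[-0.002,0.03,-0.0235],0,0],[[-0.002,0.03,-0.0235],0,0],[[-0.002,0.03,-0.0235],0,0]])

```text
t: 0.82
ee_pos: [0.344, -0.2288, 0.2548]
eef_rot: [0.582, 0.402, 0.582, -0.402]
wrist_force: [0.1, -0.8, -0.2]
width: 1.0
```

arm_command(plan=[[[0,0.03,-0.0235],0,0],[[0,0.03,-0.0235],0,0],[[0,0.03,-0.0235],0,0],[[0,0.03,-0.0235],0,0],[[0,0.03,-0.0235],0,0],[[0,0.03,-0.0235],0,0],[[0,0.03,-0.0235],0,0],[[0,0.03,-0.0235],0,0]])

```text
t: 1.48
ee_pos: [0.5022, 0.0321, 0.2546]
eef_rot: [0.582, 0.402, 0.582, -0.402]
wrist_force: [0.1, -1.4, 0.3]
width: 1.0
```

arm_command(plan=[[[0,0.025,-0.02],0,0],[[0,0.025,-0.02],0,0],[[0,0,0],0,0],[[0,0,0],0,0]])

```text
t: 1.82
ee_pos: [0.5344, 0.0861, 0.254]
eef_rot: [0.582, 0.401, 0.582, -0.402]
wrist_force: [0.5, 0.0, 0.3]
width: 0.997
```

```bash
cat >> h.py <<'E'
from scipy.spatial.transform import Rotation as R
def wrist(f):
    s=telemetry.state();q=s['eef_rot'];T=np.eye(4);T[:3,:3]=R.from_quat(np.array(q)[[1,2,3,0]]).as_matrix();T[:3,3]=s['ee_pos']
    d=snap('wrist',f);d['T']=T@d['mount'];np.savez(f[:-4]+'.npz',**d);return s,d
E
python3 - <<'E'
from h import *
s,d=wrist('w1.png');print(s)
E
```

```text
{'t': 1.8167, 'qpos': array([-5.66768486e-02,  3.38980893e-01,  1.42164795e+00, -1.29485226e-04,
        1.38215252e+00,  1.15100101e+00]), 'dq': array([-0.04393377, -0.02981994,  0.02979137, -0.00393678, -0.00282428,
       -0.01141368]), 'joint_efforts': array([  1.83237109, -41.16144776, -26.50558949,   0.17037879,
        -0.07551567,   0.15653587]), 'ee_pos': array([0.53438859, 0.08613553, 0.25404472]), 'eef_rot': array([ 0.58173264,  0.40123576,  0.58240368, -0.40174987]), 'wrist_force': array([0.50709135, 0.04770311, 0.32673144]), 'moment': array([ 0.0188171 , -0.00067671, -0.02163159]), 'width': 0.9965889537501295}
```

View pics/w1.png

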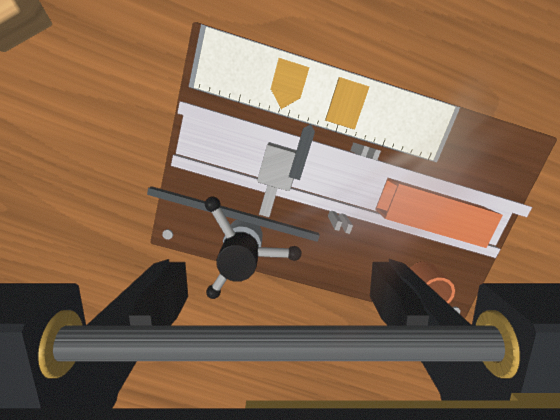

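The wrist view shows the arrow tip at about (284,108), the square rider at (347,103), the pointer tip at about (309,127), the stop at (277,167), the hub top at (237,262) and spoke balls at (212,204), (294,253) and (213,292). Next I'll extract these with sub-pixel fits and look at a zoomed crop of the pointer.

```bash
cat >> h.py <<'E'
def line(p): 
    vx,vy,x,y=cv2.fitLine(np.float32(p),cv2.DIST_HUBER,0,.01,.01).ravel();return np.array([x,y]),np.array([vx,vy])
def riders(d):
    hsv=cv2.cvtColor(d['frame'],cv2.COLOR_RGB2HSV);m=cv2.inRange(hsv,(12,130,110),(28,255,255))
    T=d['T'];C=cloud(d,T);m[(C[...,2]<.045)|(C[...,2]>.065)]=0
    cs=[c for c in cv2.findContours(m,cv2.RETR_EXTERNAL,cv2.CHAIN_APPROX_NONE)[0] if cv2.contourArea(c)>250]
    return m,cs,C
E
python3 - <<'E'
from h import *
d=dict(np.load('w1.npz'))
m,cs,C=riders(d);T=d['T']
for c in cs:
    a=cv2.approxPolyDP(c,3.0,True)[:,0];print(cv2.contourArea(c),a.tolist(), [ray(d,*p,.054,T).round(4)[:2].tolist() for p in a], np.median(C[...,2][m>0]))
f=d['frame'][40:200,240:400,::-1]
cv2.imwrite('pics/c2.png',cv2.resize(f,None,fx=3.7,fy=3.7,interpolation=cv2.INTER_CUBIC))
# rail white top edges
hsv=cv2.cvtColor(d['frame'],cv2.COLOR_RGB2HSV)
w=((hsv[...,1]<50)&(hsv[...,2]>170)&(abs(C[...,2]-.052)<.006)).astype(np.uint8)
c=max(cv2.findContours(w,cv2.RETR_EXTERNAL,cv2.CHAIN_APPROX_NONE)[0],key=cv2.contourArea)[:,0]
P=np.array([ray(d,*p,.052,T)[:2] for p in c]);print('rail',cv2.minAreaRect(np.float32(P)))
t=((hsv[...,0]<12)&(hsv[...,1]>120)&(abs(C[...,2]-.052)<.006)).astype(np.uint8)
c=max(cv2.findContours(t,cv2.RETR_EXTERNAL,cv2.CHAIN_APPROX_NONE)[0],key=cv2.contourArea)[:,0]
P=np.array([ray(d,*p,.052,T)[:2] for p in c]);print('tube',cv2.minAreaRect(np.float32(P)),cv2.minAreaRect(c)[:2])
h=((abs(C[...,2]-.098)<.008)&(hsv[...,2]<80)).astype(np.uint8);h[300:]=0
c=max(cv2.findContours(h,cv2.RETR_EXTERNAL,cv2.CHAIN_APPROX_NONE)[0],key=cv2.contourArea)[:,0]
P=np.array([ray(d,*p,.098,T)[:2] for p in c]);print('hub',cv2.minEnclosingCircle(np.float32(P)))
for p in ((212,204),(294,253),(213,292)):print('ball',ray(d,*p,.064,T).round(4), C[p[1],p[0]].round(3))
for p in ((309,127),(304,150)):print('ptr z',C[p[1],p[0]].round(3))
E
```

```text
1308.0 [[339, 78], [326, 120], [354, 128], [368, 87]] [[0.6579, 0.0713], [0.6181, 0.0678], [0.621, 0.0388], [0.6605, 0.042]] 0.060380393435976176
1164.0 [[279, 58], [271, 89], [281, 108], [300, 96], [308, 68]] [[0.6539, 0.1311], [0.6256, 0.1286], [0.6128, 0.1133], [0.6297, 0.1001], [0.6556, 0.1023]] 0.060380393435976176
rail ((0.6378506422042847, 0.07669055461883545), (0.05512028560042381, 0.2518295645713806), 4.619814395904541)
tube ((0.571977436542511, -0.09020864963531494), (0.040110159665346146, 0.11921331286430359), 4.504187107086182) ((443.695556640625, 215.8231658935547), (110.20458984375, 37.06222152709961))
hub ((0.46335211396217346, 0.1031191349029541), 0.02093939110636711)
ball [0.4995 0.1461 0.064 ] [0.502 0.145 0.072]
ball [0.4791 0.0472 0.064 ] [0.482 0.049 0.072]
ball [0.4033 0.1144 0.064 ] [0.408 0.114 0.072]
ptr z [0.606 0.081 0.059]
ptr z [0.584 0.078 0.059]
```

View pics/c2.png

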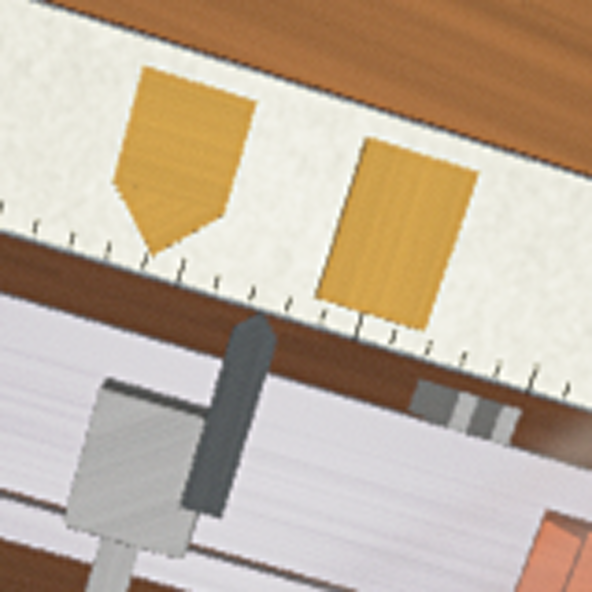

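Run:
```python
from h import *
d=dict(np.load('w1.npz'));T=d['T'];th=np.radians(4.56)
X=np.array([np.cos(th),np.sin(th)]);Y=np.array([-X[1],X[0]])
a=ray(d,281.2,108.5,.06,T)[:2];p=ray(d,310.3,124.4,.059,T)[:2]
tube=np.array([.572,-.0902]);hub=np.array([.4634,.1031])
print('dy',(a-p)@Y,'dx',(a-p)@X,'ptr',p,'arrow',a)
print('tube end to pointer',(p-tube)@Y-.06,'hub vs tube',(hub-tube)@X,(hub-tube)@Y)
for b in ([.4995,.1461],[.4791,.0472],[.4033,.1144]):
    v=np.array(b)-hub;print(np.linalg.norm(v),np.degrees(np.arctan2(v@Y,v@X)))
s=telemetry.state();M=R.from_quat(s['eef_rot'][[1,2,3,0]]).as_matrix();print('to hub',M.T@(np.r_[hub,.074]-s['ee_pos']))
```

```text
dy 0.03146071883178869 dx 0.006169843571000349 ptr [0.60864656 0.08112827] arrow [0.61229566 0.11297993]
tube end to pointer 0.10787244380790889 hub vs tube -0.09288830613527381 0.20132216118281576
0.05614454559438523 45.42536883844038
0.05806289693082839 -78.87214194607394
0.0611530865942186 164.79156733826215
to hub [ 0.18036215 -0.05962201 -0.04174502]
```

The pointer has to go +31.5 mm, which is 2.62 rad CCW. The size checks hold: rider offset 6 mm, hub radius 21 mm, ball radius 56–61 mm, tube 119×40 mm. Moving onto the hub.

arm_command(plan=[[[0.02,-0.015,-0.0104],0,0.3],[[0.03,-0.015,-0.0104],0,0.3],[[0.03,-0.015,-0.0104],0,0.3],[[0.03,-0.0146,-0.0105],0,0.3],[[0.025,0,0],0,0.3],[[0.0,0,0],0,0.3],[[0,0,0],0,0.3]])

```text
t: 2.45
ee_pos: [0.4638, 0.1023, 0.1201]
eef_rot: [0.581, 0.402, 0.582, -0.403]
wrist_force: [0.2, -0.4, 0.3]
width: 0.701
```

Run:
```python
from h import *
s,d=wrist('w2.png');M=R.from_quat(s['eef_rot'][[1,2,3,0]]).as_matrix();print(s['qpos'],s['width'],'to hub',M.T@(np.r_[.4634,.1031,.075]-s['ee_pos']))
```

```text
[-3.03419594e-02  3.40998117e-01  1.79867153e+00 -1.16748652e-04
  1.00280976e+00  1.18099145e+00] 0.701260594891616 to hub [ 4.50706851e-02 -4.75395384e-06 -9.09758121e-04]
```

View pics/w2.png

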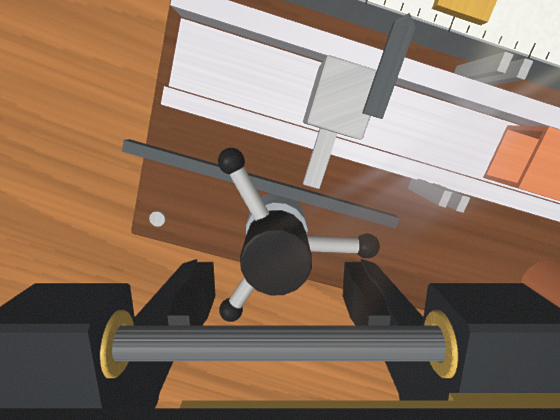

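The hub at (277,262) sits centred between the fingers (187 and 371). Descending and gripping.

arm_command(plan=[[[0.025,0,0],0,0.3],[[0.02,0,-0.0009],0,0.3],[[0,0,0],0,0.3],[[0,0,0],0,0.6],[[0,0,0],0,0.6],[[0,0,0],0,0.6],[[0,0,0],0,0.6],[[0,0,0],0,0.6]], squeeze=30)

```text
t: 3.17
ee_pos: [0.4644, 0.1041, 0.0761]
eef_rot: [0.582, 0.403, 0.581, -0.402]
wrist_force: [-0.5, 1.6, 6.8]
width: 0.443
```

arm_command(plan=[[[0,0,0],-0.05,0.6],[[0,0,0],-0.1,0.6],[[0,0,0],-0.1,0.6],[[0,0,0],-0.1,0.6],[[0,0,0],-0.1,0.6],[[0,0,0],-0.1,0.6],[[0,0,0],-0.05,0.6],[[0,0,0],0,0.6]])

```text
t: 3.83
ee_pos: [0.4632, 0.1055, 0.0761]
eef_rot: [0.674, 0.213, 0.675, -0.211]
wrist_force: [-6.1, 11.5, 12.3]
width: 0.445
```

```bash
cat > yaw.py <<'E'
from h import *
s=telemetry.state();M=R.from_quat(s['eef_rot'][[1,2,3,0]]).as_matrix();z=M[:,2]
print(s['t'],s['qpos'].round(3),'yaw',np.arctan2(z[1],z[0]),s['wrist_force'].round(1),s['moment'].round(2),s['width'],s['ee_pos'].round(4))
E
python3 yaw.py
```

```text
3.8333 [-0.025  0.411  1.838  0.004  0.893  0.581] yaw -0.6076697948171189 [-6.1 11.5 12.3] [ 1.8   0.95 -0.  ] 0.445250368777833 [0.4632 0.1055 0.0761]
```

arm_command(plan=[[[-0.001,0.0015,-0.0023],0,0.6],[[0,0,0],-0.05,0.6],[[0,0,0],-0.1,0.6],[[0,0,0],-0.1,0.6],[[0,0,0],-0.1,0.6],[[0,0,0],-0.1,0.6],[[0,0,0],-0.05,0.6],[[0,0,0],0,0.6]])

```text
t: 4.5
ee_pos: [0.4617, 0.1063, 0.0761]
eef_rot: [0.705, 0.038, 0.707, -0.038]
wrist_force: [-6.0, -1.8, 3.9]
width: 0.442
```

```bash
python3 yaw.py
python3 - <<'E'
from h import *
d=snap('top');np.savez('top1.npz',**d)
a=np.load('top0.npz')['frame'][140:215,190:290];b=d['frame'][140:215,190:290]
cv2.imwrite('pics/c3.png',cv2.resize(np.hstack([a,b])[:,:,::-1],None,fx=4,fy=4,interpolation=cv2.INTER_CUBIC))
E
```

```text
4.5 [-2.10e-02  4.10e-01  1.84e+00 -1.00e-03  8.94e-01  8.60e-02] yaw -0.1072500203619029 [-6.  -1.8  3.9] [-0.3   0.8   0.03] 0.441879890951771 [0.4617 0.1063 0.0761]
```

Run:
```python
from h import *
wrist('w3.png')
```

```text
(no output)
```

View pics/w3.png

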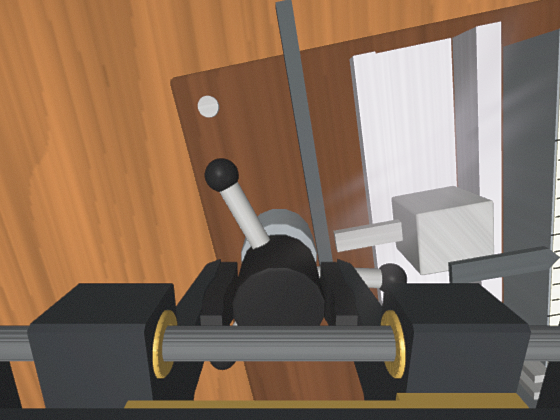

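The spoke keeps the same angle relative to the gripper (ball at (221,175)), so the knob turns without slip: 1.10 of 2.62 rad done.

arm_command(plan=[[[0,0,-0.001],0,0.6],[[0,0,0],-0.06,0.6],[[0,0,0],-0.11,0.6],[[0,0,0],-0.11,0.6],[[0,0,0],-0.11,0.6],[[0,0,0],-0.11,0.6],[[0,0,0],-0.11,0.6],[[0,0,0],-0.11,0.6]])

```text
t: 5.27
ee_pos: [0.4595, 0.1058, 0.0761]
eef_rot: [0.672, -0.214, 0.676, 0.214]
wrist_force: [-15.3, -10.3, 12.6]
width: 0.446
```

arm_command(plan=[[[0,0,0],-0.11,0.6],[[0,0,0],-0.11,0.6],[[0,0,0],-0.11,0.6],[[0,0,0],-0.11,0.6],[[0,0,0],-0.11,0.6],[[0,0,0],-0.11,0.6],[[0,0,0],-0.11,0.6],[[0,0,0],0,0.6]])

```text
t: 5.93
ee_pos: [0.4583, 0.1039, 0.076]
eef_rot: [0.54, -0.451, 0.548, 0.453]
wrist_force: [-20.2, -24.1, 15.8]
width: 0.448
```

```bash
python3 yaw.py
```

```text
5.9333 [-0.024  0.407  1.845 -0.007  0.899 -1.406] yaw 1.3871039681388118 [-20.2 -24.1  15.8] [-3.73  2.96  0.03] 0.44751111973968166 [0.4583 0.1039 0.076 ]
```

arm_command(plan=[[[-0.001,0.0015,-0.003],0,0.6],[[0,0,0],0,0.6],[[0,0,0],0,0.3],[[0,0,0],0,0.3],[[0,0,0],0,0.3],[[-0.02,0,0],0,0.3],[[-0.03,0,0],0,0.3],[[-0.04,0,0],0,0.3]])

```text
t: 6.6
ee_pos: [0.4587, 0.104, 0.1667]
eef_rot: [0.545, -0.449, 0.546, 0.451]
wrist_force: [1.1, 0.2, -0.6]
width: 0.702
```

arm_command(plan=[[[-0.03,-0.03,0],0,0],[[-0.03,-0.04,0],0,0],[[0,0,0],0,0],[[0,0,0],0,0]])

```text
t: 6.93
ee_pos: [0.5224, 0.0918, 0.2221]
eef_rot: [0.546, -0.451, 0.545, 0.449]
wrist_force: [-0.5, 0.8, -0.9]
width: 0.98
```

```bash
python3 yaw.py
python3 - <<'E'
from h import *
s,d=wrist('w4.png')
m,cs,C=riders(d);T=d['T']
for c in cs:
    a=cv2.approxPolyDP(c,3.0,True)[:,0];print(cv2.contourArea(c),a.tolist())
E
```

```text
6.9333 [-0.047  0.336  1.51   0.     1.292 -1.427] yaw 1.379462711859553 [-0.5  0.8 -0.9] [ 0.1  -0.12 -0.02] 0.9795006168319828 [0.5224 0.0918 0.2221]
879.5 [[274, 291], [248, 297], [256, 325], [284, 325]]
834.0 [[316, 279], [307, 293], [313, 318], [339, 312], [332, 287]]
```

View pics/w4.png

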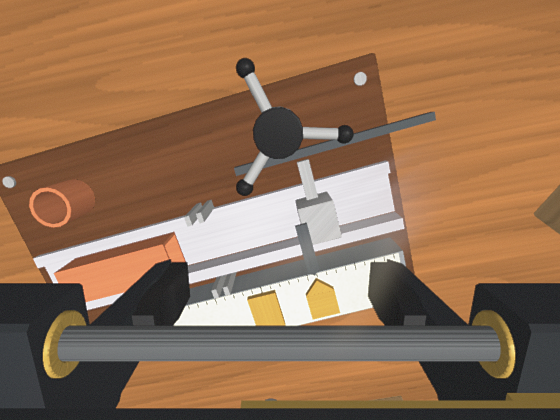

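The pointer at about (313,270) now looks nearly in line with the arrow tip at (316,279). I'm moving to get a centred, closer look.

arm_command(plan=[[[0.01,-0.025,0],-0.07,0],[[0.01,-0.03,0],-0.07,0.2],[[0.01,-0.03,0.015],-0.07,0.4],[[0,-0.02,0.015],-0.06,0.6],[[0,0,0],0,0.8],[[0,0,0],0,1],[[0,0,0],0,1]])

```text
t: 7.57
ee_pos: [0.6247, 0.1125, 0.1905]
eef_rot: [0.479, -0.519, 0.48, 0.52]
wrist_force: [0.1, -0.2, -0.1]
width: 0.572
```

```bash
python3 yaw.py
python3 - <<'E'
from h import *
s,d=wrist('w5.png')
m,cs,C=riders(d);T=d['T']
for c in cs:
    a=cv2.approxPolyDP(c,3.0,True)[:,0];print(cv2.contourArea(c),a.tolist())
x,y=np.clip(np.mean([c.mean(0)[0] for c in cs],0).astype(int),[80,80],[480,340]) if cs else (280,210)
print(x,y);f=d['frame'][y-80:y+80,x-80:x+80,::-1]
cv2.imwrite('pics/c5.png',cv2.resize(f,None,fx=3.75,fy=3.75,interpolation=cv2.INTER_CUBIC))
E
```

```text
7.5667 [-0.006  0.594  1.202 -0.     1.348 -1.655] yaw 1.6495443081805317 [ 0.1 -0.2 -0.1] [ 0.11 -0.19 -0.01] 0.5716006527703147 [0.6247 0.1125 0.1905]
1518.5 [[228, 196], [193, 198], [197, 242], [230, 241]]
1293.0 [[280, 195], [264, 212], [264, 241], [297, 242], [297, 210]]
246 221
```

View pics/c5.png

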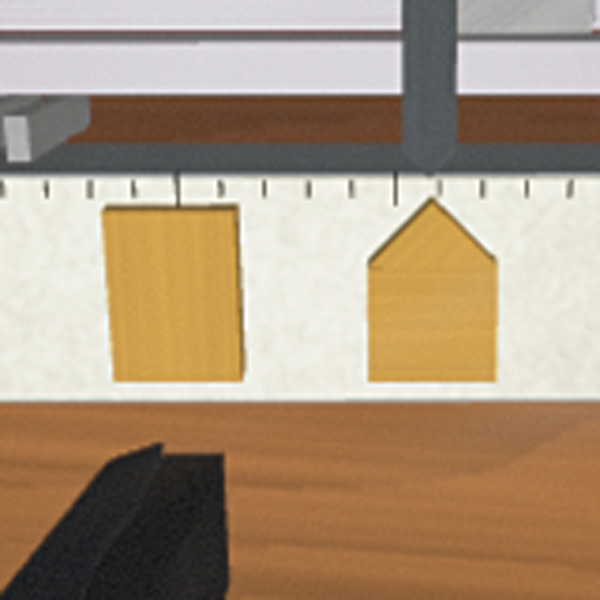

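The pointer tip (crop px 430.5) and arrow tip (432) agree to about 0.2 mm: 5 mm ticks are 43.7 px apart, the scale edge is horizontal and the view has almost no parallax. The stop is set. Now I'm going behind the tube with fingers shut.

arm_command(plan=[[[0,0.0087,-0.035],0,1],[[0,0.01,-0.036],0,1],[[0,0.01,-0.036],0,1],[[0,0.01,-0.036],0,1],[[0,0.01,-0.036],0,1],[[0,0.01,-0.036],0,1],[[0,0.01,-0.036],0,1],[[0,0,-0.035],0,1]])

```text
t: 8.28
ee_pos: [0.5778, -0.1799, 0.1921]
eef_rot: [-0.48, 0.519, -0.48, -0.519]
wrist_force: [0.4, 0.2, 0.4]
width: 0.003
```

arm_command(plan=[[[0.03,0,0],0,1],[[0.03,0,0],0,1],[[0.015,0,0],0,1],[[0,0,0],0,1]])

```text
t: 8.62
ee_pos: [0.5776, -0.1775, 0.1132]
eef_rot: [0.48, -0.517, 0.481, 0.521]
wrist_force: [-0.7, -0.4, -0.1]
width: 0.005
```

```bash
python3 yaw.py
python3 - <<'E'
from h import *
s,d=wrist('w6.png');T=d['T'];C=cloud(d,T);hsv=cv2.cvtColor(d['frame'],cv2.COLOR_RGB2HSV)
th=np.radians(4.56);X=np.array([np.cos(th),np.sin(th)]);Y=np.array([-X[1],X[0]]);o=s['ee_pos'][:2]
t=((hsv[...,0]<12)&(hsv[...,1]>120)&(abs(C[...,2]-.052)<.006)).astype(np.uint8)
c=max(cv2.findContours(t,cv2.RETR_EXTERNAL,cv2.CHAIN_APPROX_NONE)[0],key=cv2.contourArea)[:,0]
P=np.array([ray(d,*p,.052,T)[:2] for p in c])-o
for n,a in(('x',P@X),('y',P@Y)):print(n,np.percentile(a,[2,98]).round(4))
E
```

```text
8.6167 [-0.492  0.605  1.396 -0.     1.147 -2.14 ] yaw 1.648508048649068 [-0.7 -0.4 -0.1] [ 0.1  -0.14 -0.06] 0.004707483583294821 [ 0.5776 -0.1775  0.1132]
x [-0.0209  0.0205]
y [0.0275 0.1477]
```

View pics/w6.png

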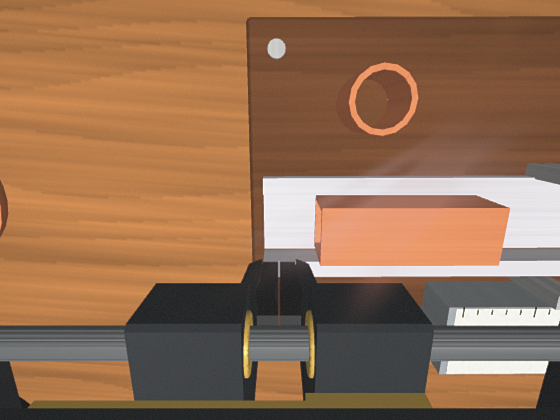

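The fingers are centred on the tube's width (±20.7 mm), with its rear end 27.5 mm ahead. Descending, then pushing along tool +z.

arm_command(plan=[[[0.03,0,0],0,1],[[0.03,0,0],0,1],[[0.017,0,0],0,1],[[0,0,0],0,1],[[0,0,0.008],0,1],[[0,0,0.01],0,1],[[0,0,0.012],0,1],[[0,0,0.012],0,1]])

```text
t: 9.33
ee_pos: [0.5778, -0.1359, 0.0415]
eef_rot: [-0.48, 0.521, -0.479, -0.518]
wrist_force: [1.2, -5.7, 6.8]
width: 0.001
```

arm_command(plan=[[[0,0,0.012],0,1],[[0,0,0.012],0,1],[[0,0,0.012],0,1],[[0,0,0.012],0,1],[[0,0,0.012],0,1],[[0,0,0.008],0,1],[[0,0,0.004],0,1],[[0,0,0],0,1]])

```text
t: 10.0
ee_pos: [0.5717, -0.063, 0.0409]
eef_rot: [-0.48, 0.521, -0.479, -0.519]
wrist_force: [-0.4, 0.1, 0.5]
width: 0.001
```

```bash
cat > tube.py <<'E'
from h import *
import sys
s,d=wrist(sys.argv[1]);T=d['T'];C=cloud(d,T);hsv=cv2.cvtColor(d['frame'],cv2.COLOR_RGB2HSV)
th=np.radians(4.56);X=np.array([np.cos(th),np.sin(th)]);Y=np.array([-X[1],X[0]]);o=np.array([.572,-.0902])
t=((hsv[...,0]<12)&(hsv[...,1]>120)&(abs(C[...,2]-.052)<.006)).astype(np.uint8)
c=max(cv2.findContours(t,cv2.RETR_EXTERNAL,cv2.CHAIN_APPROX_NONE)[0],key=cv2.contourArea)[:,0]
P=np.array([ray(d,*p,.052,T)[:2] for p in c])-o
for n,a in(('x',P@X),('y',P@Y)):print('tube moved',n,np.percentile(a,[2,98]).round(4))
print('tcp y',(s['ee_pos'][:2]-o)@Y,'x',(s['ee_pos'][:2]-o)@X,s['wrist_force']@np.r_[Y,0])
E
python3 yaw.py; python3 tube.py w7.png
```

```text
10.0 [-0.313  0.642  1.553 -0.     0.943 -1.965] yaw 1.6515810759405232 [-0.4  0.1  0.5] [ 0.05 -0.17  0.01] 0.0014682910797362673 [ 0.5717 -0.063   0.0409]
tube moved x [-0.0237  0.0186]
tube moved y [0.0413 0.1551]
tcp y 0.027166091934461796 x 0.0018478794989484127 0.14040580335212796
```

arm_command(plan=[[[0,0,0.006],0,1],[[0,0,0.008],0,1],[[0,0,0.007],0,1],[[0,0,0.005],0,1],[[0,0,0.003],0,1],[[0,0,0.001],0,1],[[0,0,0],0,1]])

```text
t: 10.63
ee_pos: [0.5691, -0.0343, 0.04]
eef_rot: [-0.48, 0.52, -0.48, -0.519]
wrist_force: [0.9, -2.8, 3.4]
width: 0.009
```

```bash
python3 tube.py w8.png
```

```text
tube moved x [-0.0233  0.0188]
tube moved y [0.07   0.1832]
tcp y 0.05590763712010236 x 0.0015348217078724605 -2.908415864608203
```

arm_command(plan=[[[0,0,0.001],0,1],[[0,0,0.001],0,1],[[0,0,0.001],0,1],[[0,0,0.001],0,1],[[0,0,0.001],0,1],[[0,0,0.001],0,1],[[0,0,0],0,1]])

```text
t: 11.27
ee_pos: [0.5685, -0.0288, 0.0397]
eef_rot: [-0.48, 0.52, -0.48, -0.519]
wrist_force: [0.5, -4.4, 5.0]
width: 0.003
```

arm_command(plan=[[[0,0,0.0005],0,1],[[0,0,0.0005],0,1]])

```text
t: 11.43
ee_pos: [0.5685, -0.0279, 0.0398]
eef_rot: [-0.48, 0.52, -0.48, -0.519]
wrist_force: [-0.0, -6.2, 5.6]
width: 0.007
```

arm_command(plan=[[[0,0,0.0005],0,1],[[0,0,0.0005],0,1]])

```text
t: 11.6
ee_pos: [0.5684, -0.027, 0.0398]
eef_rot: [-0.48, 0.52, -0.48, -0.519]
wrist_force: [-0.2, -6.4, 5.2]
width: 0.005
```

```bash
python3 tube.py w9.png
```

```text
tube moved x [-0.0234  0.0186]
tube moved y [0.0774 0.1904]
tcp y 0.06332993457544014 x 0.0014229319639047083 -6.403238246383293
```

arm_command(plan=[[[0,0,0.0005],0,1],[[0,0,0],0,1]])

```text
t: 11.82
ee_pos: [0.5683, -0.0264, 0.0398]
eef_rot: [-0.48, 0.52, -0.48, -0.519]
wrist_force: [0.1, -6.0, 5.8]
width: 0.009
```

arm_command(plan=[[[0,0,0.0005],0,1],[[0,0,0],0,1]])

```text
t: 11.98
ee_pos: [0.5683, -0.0259, 0.0397]
eef_rot: [-0.48, 0.52, -0.48, -0.519]
wrist_force: [0.8, -6.0, 5.7]
width: 0.005
```

```bash
python3 tube.py w10.png
python3 - <<'E'
from h import *
d=np.load('w10.npz');cv2.imwrite('pics/c10.png',cv2.resize(d['frame'][150:330,270:530,::-1],None,fx=3,fy=3,interpolation=cv2.INTER_CUBIC))
E
```

```text
tube moved x [-0.0234  0.0186]
tube moved y [0.0785 0.1915]
tcp y 0.06440112448803458 x 0.0014072914258622565 -6.05953184232482
```

View pics/c10.png

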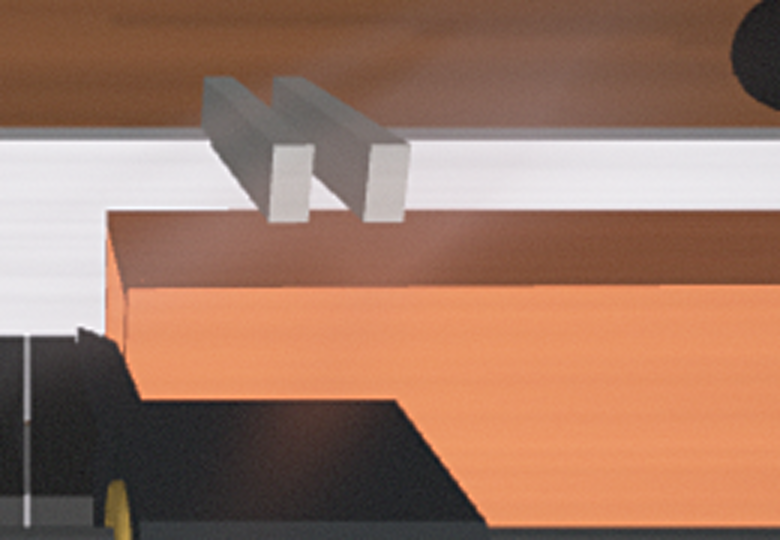

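The crop shows the tube's rear at (107,210)–(128,288) with the finger behind it; the stop is out of view. The force is steady sliding friction at about 6 N, so I continue in small steps until it rises.

arm_command(plan=[[[0,0,0.0004],0,1],[[0,0,0],0,1]])

```text
t: 12.2
ee_pos: [0.5683, -0.0256, 0.0397]
eef_rot: [-0.48, 0.52, -0.48, -0.519]
wrist_force: [0.4, -6.0, 5.3]
width: 0.007
```

arm_command(plan=[[[0,0,0.0004],0,1],[[0,0,0],0,1]])

```text
t: 12.37
ee_pos: [0.5683, -0.0255, 0.0398]
eef_rot: [-0.48, 0.52, -0.48, -0.519]
wrist_force: [0.9, -7.8, 6.1]
width: 0.005
```

```bash
python3 yaw.py
python3 - <<'E'
from h import *
# side view: profile along trough centre line of colours, to find tube end and stop face
th=np.radians(4.56);X=np.array([np.cos(th),np.sin(th)]);Y=np.array([-X[1],X[0]]);o=np.array([.572,-.0902])
d=snap('top');np.savez('top2.npz',**d);C=cloud(d);K=d['camera_matrix'];Ti=np.linalg.inv(d['cam_to_world'])
for y in np.arange(.180,.236,.002):
    for_=[]
    for x in(-.012,):
        p=Ti@np.r_[o+X*x+Y*y,.052,1];u=K@p[:3]/p[2]
        c=cv2.getRectSubPix(d['frame'],(1,1),(float(u[0]),float(u[1])))[0,0];z=C[int(u[1]+.5),int(u[0]+.5),2]
        for_.append((c.tolist(),round(float(z),3)))
    print(round(y,3),u[:2].round(1),for_)
E
```

```text
12.3667 [-0.25   0.633  1.573 -0.002  0.933 -1.899] yaw 1.6499709957926056 [ 0.9 -7.8  6.1] [-1.09 -0.25 -0.06] 0.004767729558143729 [ 0.5683 -0.0255  0.0398]
0.18 [236.6 184. ] [([216, 137, 108], 0.052)]
0.182 [236.  184.1] [([216, 137, 107], 0.054)]
0.184 [235.3 184.2] [([215, 136, 106], 0.052)]
0.186 [234.6 184.2] [([215, 136, 106], 0.052)]
0.188 [234.  184.3] [([215, 136, 107], 0.054)]
0.19 [233.3 184.3] [([216, 136, 107], 0.054)]
0.192 [232.6 184.4] [([215, 137, 107], 0.054)]
0.194 [232.  184.5] [([215, 136, 106], 0.056)]
0.196 [231.3 184.5] [([208, 132, 105], 0.052)]
0.198 [230.7 184.6] [([196, 133, 111], 0.052)]
0.2 [230.  184.7] [([181, 137, 125], 0.055)]
0.202 [229.3 184.7] [([183, 161, 158], 0.058)]
0.204 [228.7 184.8] [([184, 175, 178], 0.058)]
0.206 [228.  184.9] [([185, 181, 185], 0.055)]
0.208 [227.3 184.9] [([185, 180, 185], 0.058)]
0.21 [226.7 185. ] [([185, 180, 185], 0.058)]
0.212 [226. 185.] [([184, 180, 184], 0.056)]
0.214 [225.3 185.1] [([184, 180, 184], 0.055)]
0.216 [224.7 185.2] [([184, 180, 184], 0.055)]
0.218 [224.  185.2] [([184, 180, 184], 0.057)]
0.22 [223.3 185.3] [([184, 180, 184], 0.06)]
0.222 [222.7 185.4] [([184, 180, 184], 0.06)]
0.224 [222.  185.4] [([185, 181, 185], 0.06)]
0.226 [221.4 185.5] [([185, 181, 186], 0.054)]
0.228 [220.7 185.5] [([185, 182, 186], 0.054)]
0.23 [220.  185.6] [([185, 181, 186], 0.055)]
0.232 [219.4 185.7] [([188, 183, 188], 0.051)]
0.234 [218.7 185.7] [([193, 188, 194], 0.051)]
```

Force is rising and the TCP is stalling (0.1 mm of 0.4 mm). The top view goes straight from copper to steel at y≈0.200, where 0.199 was expected, so this is contact. One small confirming nudge.

arm_command(plan=[[[0,0,0.0004],0,1],[[0,0,0],0,1]])

```text
t: 12.58
ee_pos: [0.5683, -0.0255, 0.0398]
eef_rot: [-0.48, 0.52, -0.48, -0.518]
wrist_force: [0.8, -9.9, 4.4]
width: 0.004
```

arm_command(plan=[[[0,0,0.0004],0,1],[[0,0,0],0,1]])

```text
t: 12.75
ee_pos: [0.5683, -0.0254, 0.0398]
eef_rot: [-0.479, 0.52, -0.48, -0.518]
wrist_force: [-0.0, -12.3, 5.5]
width: 0.005
```

Firm contact: force rises from 6 to 12 N with no motion, well under the 20 N shove limit. Backing off and rising to check the result.

arm_command(plan=[[[0,0,-0.002],0,1],[[0,0,-0.006],0,1],[[0,0,-0.01],0,1],[[-0.03,0,0],0,1],[[-0.04,0,0],0,1],[[-0.04,0,0],0,1],[[-0.04,0,0],0,1],[[0,-0.01,0.02],0,1]])

```text
t: 13.42
ee_pos: [0.5796, -0.0241, 0.1969]
eef_rot: [-0.482, 0.522, -0.479, -0.515]
wrist_force: [0.5, -0.7, 0.9]
width: 0.005
```

arm_command(plan=[[[0,-0.0115,0.0265],0,1],[[0,-0.0115,0.0265],0,1],[[0,-0.0115,0.0265],0,1],[[0,-0.0115,0.0265],0,1],[[0,-0.0115,0.0265],0,1],[[0,0,0],0,1],[[0,0,0],0,1]])

```text
t: 14.0
ee_pos: [0.6243, 0.1162, 0.1884]
eef_rot: [0.479, -0.519, 0.48, 0.52]
wrist_force: [0.3, -0.0, -0.2]
width: 0.007
```

```bash
python3 yaw.py
python3 - <<'E'
from h import *
s,d=wrist('w11.png')
m,cs,C=riders(d);T=d['T']
for c in cs:
    a=cv2.approxPolyDP(c,3.0,True)[:,0];print(cv2.contourArea(c),a.tolist())
f=d['frame'][90:250,160:360,::-1]
cv2.imwrite('pics/c11.png',cv2.resize(f,None,fx=3.75,fy=3.75,interpolation=cv2.INTER_CUBIC))
E
```

```text
14.0 [-0.     0.596  1.204  0.     1.343 -1.652] yaw 1.651944387845203 [ 0.3 -0.  -0.2] [ 0.01 -0.16  0.01] 0.007140030196427424 [0.6243 0.1162 0.1884]
1539.5 [[189, 197], [192, 242], [225, 242], [224, 198]]
1295.0 [[276, 195], [260, 211], [260, 242], [293, 242], [293, 211]]
```

View pics/c11.png

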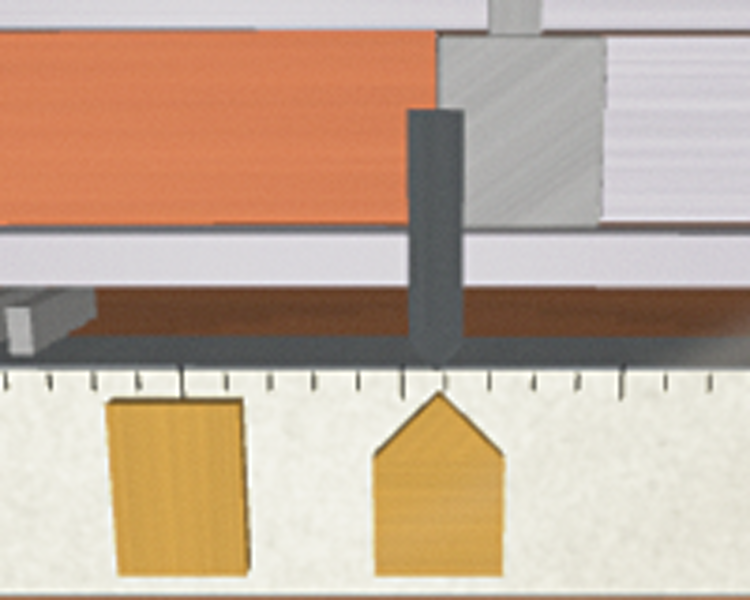

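Pointer tip (437) and arrow tip (438) are in line to about 0.2 mm, and the tube end meets the stop face at 437 with no gap. The arm is clear, so I'm handing in.

```bash
python3 -c "
from workcell import workorder
print(workorder.close_job())"
```

```text
the job is handed in; nothing more can be done
None
```

The jig is set and handed in, at about 14 s on the robot's clock. I gripped the knob's hub and turned it about 2.6 rad counter-clockwise, which moved the stop 31 mm. Then I pushed the tube along the trough with shut fingers until it met the stop.

**Last checks, in the final close-up:**
- **Alignment:** the pointer and arrow tips agree to about 0.2 mm, the same as before the tube was pushed.
- **Tube:** its end lies against the stop face with no visible gap. The force rose from about 6 N (sliding friction) to 12 N without further movement, below the 20 N that would shove the stop.
- **Arm:** clear of everything, with the wrist force near zero.

**Off plan:**
- **Hub grip:** it was a few millimetres off centre, so side forces reached about 31 N at the wrist while turning. I eased this before letting go, and the stop still landed on the mark.
- **Finger height:** the fingers ended about 4 mm higher on the tube than intended, with no visible effect.
- **Bystanders:** the arm passed none of them closely, but I took no separate final picture of them.

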